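# Close the wooden art box: inner leaf down, then the lid

### The job

Pack up the open wooden art box: first fold its upright inner leaf down flat over the tool well, and only then swing the lid fully shut over it. Just push them with the fingertips and let the lid down without slamming it. Leave the box standing where it is, and lift or move nothing else, neither in the box nor around it.

Things in the scene. Friction and masses are not known exactly. Their poses are not given: they have to be found in the camera images.
- artbox: Loose wooden art box, 2.4 kg plus leaf and lid; open base 200 (own x) x 340 (own y) x 65 mm high, walls 9 mm; 90 mm high when shut. Origin: centre of its underside. Own z up, +x from the front (brass catches, handle) to the back, where the lid is hinged; +y to the side where the leaf is hinged. Divider along y = 0: the leaf covers the +y half (tool well); paint tubes and tape lie in the -y half.
- leaf (a joint): Angle of the inner leaf, rad: 0 flat over the tool well, 1.57 upright, 1.68 its stop. Plywood board 5 mm thick, 170 mm along the box's x, 148 mm from hinge line to free edge, 0.12 kg. Stiff hinge: stays at any angle (0.13 N m of friction). Folds by pushing its face that looks outwards (the box's own +y) towards the box's own -y, then down. Upright, it blocks the lid.
- leaf_hinge (a point): Middle of the leaf's hinge line, which runs along the box's own x, in the box at (0, 155, 50.5) mm. Does not move in the box. It lies in the middle of the board's thickness.
- leaf_edge (a point): Middle of the leaf's free edge, 148 mm out from the hinge line, on the face that looks outwards when upright and up when folded (2.5 mm off the board's mid-plane). A dark bead 9 mm wide, 7 mm high runs along this edge on that face. Folded, this point lies 53 mm above the box's underside, 12 mm below the rim.
- lid (a joint): Angle of the lid, rad: 0 shut, 1.57 upright, 1.85 its stop, leaning back. Shallow wooden frame with a flat outer panel: 200 mm from hinge line to free edge, 340 mm along the box's own y, 25 mm deep, 0.4 kg. Stiff hinge: stays at any angle (0.65 N m of friction). Closes by pushing its outer face from behind (towards the box's own -x), then down.
- lid_hinge (a point): Middle of the lid's hinge line, which runs along the box's own y at the back rim, in the box at (100, 0, 65) mm. Does not move in the box. The lid's inner rim lies in the plane through this line.
- lid_edge (a point): Middle of the lid's free edge on its outer face: 200 mm out from the hinge line and 25 mm along the lid's outward normal from the plane of its rim.
- knife: Craft knife lying in the tool well, 140 mm long, 11 mm thick; origin under its middle. Loose; stays there, under the leaf.
- tape: Roll of brown tape lying flat in the box's front -y compartment, 54 mm across, 19 mm high; origin under its centre. Loose; stays there.
- glue_stick: Glue stick standing on the mat close to the box's +y side near the front: white with a blue cap, 29 mm across, 96 mm high; origin at its foot. To be left alone.
- brush_pot: White pot with brushes standing on the mat off the box's back -y corner: 76 mm across, 95 mm high, brushes to 178 mm; origin at its foot. To be left alone.
- scissors: Scissors with black handles lying flat, 190 mm long, 9 mm thick; origin near the pivot, on the table. To be left alone.
- pva_bottle: White glue bottle with orange label and cap, 60 mm across, 150 mm high; origin at its foot. To be left alone.
- mug: Blue mug, 82 mm across, 95 mm high; origin at its foot. To be left alone.
- magazines: Stack of magazines lying flat, 210 by 280 by 26 mm; origin under its centre. To be left alone.

How it is judged:
By the outcome, as a careful person would: the job done as asked, in the order asked, and still so for the second after the job is handed in, with the robot touching nothing.
It also fails if it takes over 53 s, if anything falls off the work surface, if the arm or the gripper's body presses on something with over 40 N, if the wrist force passes 120 N, or if a joint passes its speed limit or range.

### The arm

A 7-joint arm with a two-finger parallel gripper is mounted at the origin on the work surface. World frame = base frame: x ahead of the robot, y to its left, z up, the work surface at z = 0. Lengths are in m, angles in rad, forces in N, time in s.
With the tool pointing down it reaches from about 0.35 to 0.9 m from the base axis. Payload 8.1 kg.
Tool frame: the origin (TCP) lies at the very end of the fingers, on their centre line; the grasp point (between the pads) lies 19 mm behind it; z points along the fingers, y is the line along which they close (so a half turn about z gives the same grasp; the last joint's range is limited). The gripper opens to 92 mm and grips with 3 to 60 N. Pads are 19 mm wide; open, the fingers measure 130 mm over their backs; the gripper's body (75 mm by 190 mm) begins 47 mm behind the grasp point.
Start: joints at [1.044, 0.434, 0.025, 1.573, -0.012, 1.134, -0.075], TCP at [0.257, -0.57, 0.227] pointing down, gripper open.
Joint ranges: [-2.62, 2.62], [-0.44, 2.09], [-1.27, 1.32], [0.08, 2.57], [-1.32, 4.46], [0.12, 2], [-2.74, 2.74]. Speed limits (rad/s): [2.22, 2.22, 3.01, 3.01, 3.14, 3.14, 3.14].

### API

Orientations are given as a unit quaternion [w, x, y, z].
In Python, from rig import * gives the robot as it stands.
- The arm moves only by the tool carry_out, never from a script. Its argument "targets" is a list of rows, each an object with "hand": the finger opening in cm, from 0 to 9.18; "slide": the shift along the tool's x, y, z in cm, a list of three; "yaw": the turn about the tool's z in degrees. A call has 1 to 10 rows; each row is the pose to reach, as a shift and turn from the pose commanded when the call began, along the tool's axes at that moment; what a row does not reach only later rows make up. A row lasts 1/12 s, in which the tool goes at most 41.7 mm and 7.16 degrees, less where a joint would pass 70% of its speed; a pose out of reach is approached as far as the arm can. A call with a gripper value outside its range is refused whole. The fingers move at their own pace and stop on an object; "grip_force" is the grip in N (left out, the last holds). Time passes only in rows, so rows that repeat a pose let the fingers close. It gives the time, the measured TCP pose, the force, the opening and the grip force at its end, in the units of the state.
- sense(): the state, without advancing time (a new reading comes with each control period).
- get_image(name): name is "scene" or "top"; returns a dict with "frame" (480x640x3 uint8, red, green, blue), "fx", "fy", "cx", "cy" (pixels), "position" and "rotation" of the camera in the world. Camera axes: x right, y down, z forward; pixel columns grow to the right and rows downward; lengths in m; the calibration is good to about 2 mm. A picture is of the moment at which its call begins. There is no depth.
- finish_job(): hands the job in; it is judged then, once.
The state is a dict: "clock": time; "joints": joint angles; "qvel": joint speeds; "tau": joint torques, N m; "tcp_pos": TCP position; "tool_rot": TCP orientation; "contact_force": force on the tool from outside, world axes, zero at the start; "ft_torque": the same for the moment, N m; "gripper_width": finger opening in m; "grasp_force": force on a finger pad.
Only numpy, scipy, OpenCV 4.12 (cv2) and the standard library are available. Lean on these libraries where they do the work, as an engineer would, in place of code of your own. Each camera call takes 0.05 s, during which the arm holds its last target. There are 200 camera calls.

## Working session

There is one attempt and no reset: what is moved stays moved. The work goes in short steps, Python scripts to look and compute and a tool call to move; the robot and the scene stay as the last step left them, time stands still between calls to the robot, and variables do not carry over. Pictures are saved under pics/ and viewed, at most 10 in all, crops included, and the job is handed in when it is done.

Besides the shell and the picture viewer there is one more tool, called after "Emit:" as name(argument=value, ...), one argument or row to a line, values as JSON. carry_out: Moves the arm, as the interface text tells. Its arguments: {"type":"object","properties":{"targets":{"type":"array","items":{"type":"object","properties":{"hand":{"type":"number"},"slide":{"type":"array","items":{"type":"number"}},"yaw":{"type":"number"}}}},"grip_force":{"type":"number"}},"required":["targets"]}

```bash
mkdir -p pics; ls; python3 - <<'E'
from rig import *
import cv2,numpy as np
for n in("scene","top"):
    d=get_image(n); cv2.imwrite(f"pics/{n}0.png",cv2.cvtColor(d["frame"],cv2.COLOR_RGB2BGR))
    np.savez(f"{n}0.npz",**d); print(n,d["fx"],d["cx"],d["cy"],np.round(d["position"],3),np.round(d["rotation"],3))
print(sense())
E
```

```text
pics
scene 455.3270256776909 317.5393252574999 229.51163228890994 [1.214 0.021 1.03 ] [-0.212  0.682  0.667 -0.211]
top 541.482557796093 320.9835837983584 241.07867659504393 [0.276 0.03  1.363] [-0.077  0.708 -0.697  0.076]
{'clock': 0.1, 'joints': array([ 1.04439825,  0.43518687,  0.02496918,  1.57396736, -0.01158108,
        1.13401278, -0.07508218]), 'qvel': array([ 0.00069546, -0.00255684,  0.0012684 , -0.00159445, -0.00214018,
       -0.00050146, -0.00112892]), 'tau': array([ 2.63620961e-03, -6.69132757e+01,  9.87947993e-01, -3.15145290e+01,
       -6.05619955e-02,  3.73419200e-02, -6.31855050e-05]), 'tcp_pos': array([ 0.25678223, -0.56932579,  0.22601754]), 'tool_rot': array([-6.79898040e-04,  9.77637145e-01,  2.10297648e-01, -2.20894709e-04]), 'contact_force': array([-0.6247299 ,  0.04192184, -0.2061947 ]), 'ft_torque': array([-0.05843137, -0.01606475, -0.01994786]), 'grasp_force': 0.0, 'gripper_width': 0.09202527170090874}
```

View pics/scene0.png

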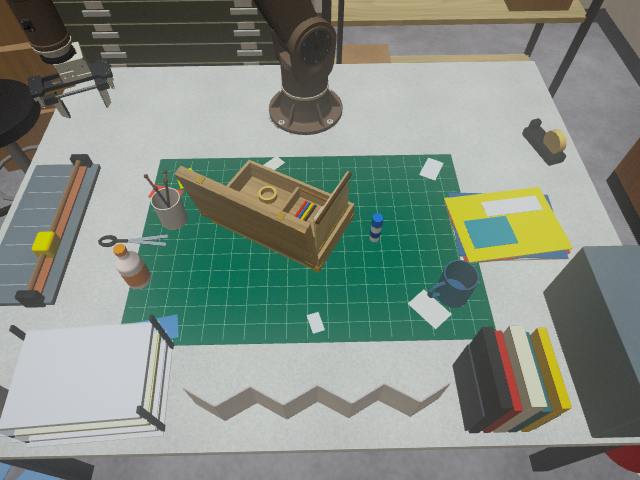

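View pics/top0.png

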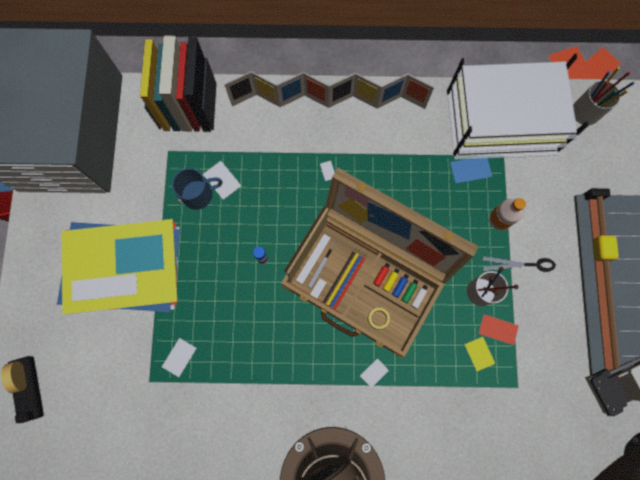

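The scene view shows the box at about (265,215), with its lid upright on the camera's side, the leaf at about (330,215) and the glue stick at (376,228). The top view shows the base's front corners near (285,282) and (403,355), the lid from (335,170) to (475,250), the glue stick at (260,255) and the pot at (490,288). I'll zoom in on both to read the corners.

```bash
cat > h.py <<'E'
import numpy as np,cv2
def load(n): return dict(np.load(n+".npz"))
def ray(d,p):
    v=np.array([(p[0]-d["cx"])/d["fx"],(p[1]-d["cy"])/d["fy"],1.]); v=d["rotation"]@v
    return d["position"],v/np.linalg.norm(v)
def onz(d,p,z):
    o,v=ray(d,p); return o+v*(z-o[2])/v[2]
def tri(d1,p1,d2,p2):
    A=np.zeros((3,3));b=np.zeros(3);R=[ray(d1,p1),ray(d2,p2)]
    for o,v in R:
        M=np.eye(3)-np.outer(v,v);A+=M;b+=M@o
    x=np.linalg.solve(A,b)
    return x,[np.linalg.norm((np.eye(3)-np.outer(v,v))@(x-o)) for o,v in R]
def proj(d,P):
    c=d["rotation"].T@(np.asarray(P)-d["position"]);return np.array([d["fx"]*c[0]/c[2]+d["cx"],d["fy"]*c[1]/c[2]+d["cy"]])
def crop(d,x0,y0,x1,y1,k,f):
    im=cv2.cvtColor(d["frame"],cv2.COLOR_RGB2BGR)[y0:y1,x0:x1]
    im=cv2.resize(im,None,fx=k,fy=k,interpolation=cv2.INTER_CUBIC)
    for x in range((x0+19)//20*20,x1,20): cv2.putText(im,str(x),(int((x-x0)*k),10),0,.35,(255,255,255));cv2.line(im,(int((x-x0+.5)*k),12),(int((x-x0+.5)*k),20),(255,255,255))
    for y in range((y0+19)//20*20,y1,20): cv2.putText(im,str(y),(8,int((y-y0)*k)+4),0,.35,(255,255,255));cv2.line(im,(0,int((y-y0+.5)*k)),(7,int((y-y0+.5)*k)),(255,255,255))
    cv2.imwrite("pics/"+f,im)
E
python3 -c "
from h import *
crop(load('top0'),245,160,485,365,2.9,'topc.png')
crop(load('scene0'),165,150,395,280,3.4,'scenec.png')"
```

```text
(no output)
```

View pics/topc.png

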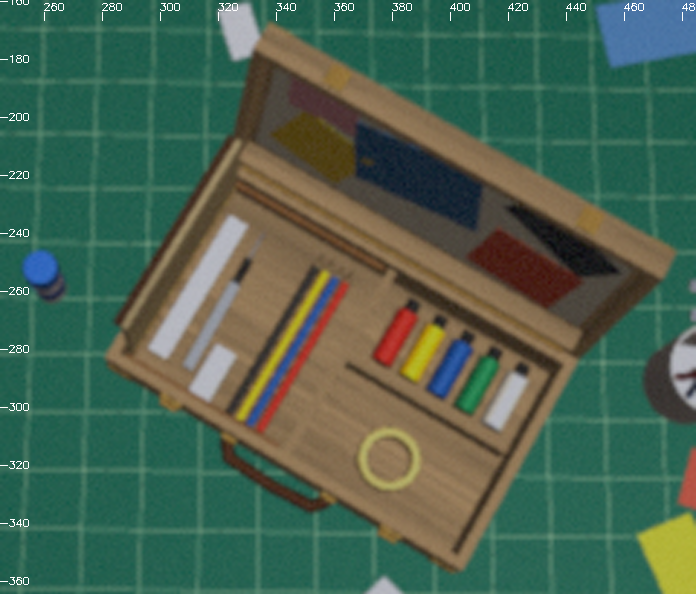

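View pics/scenec.png

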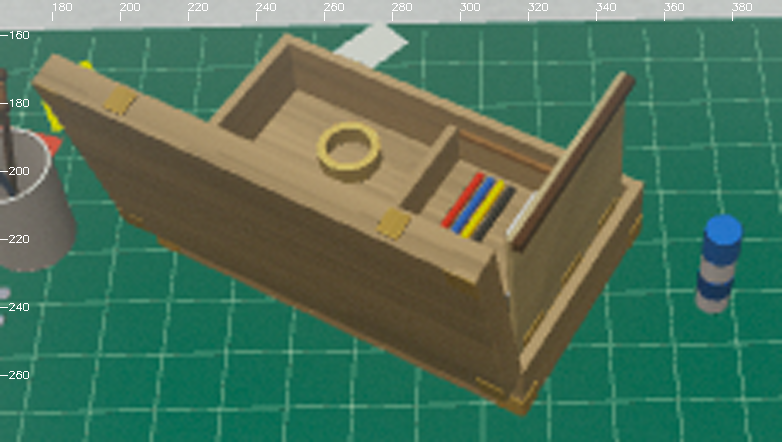

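The crops read clearly. In the top crop, the rim's front corners are at (107,357) and (460,570), the lid's outer free edge runs from (268,24) to (676,250), and the leaf bead from (236,140) to (118,322). In the scene crop, the same rim corners are at (642,184) and (288,36), the lid edge runs from (36,85) to (478,283), and the bead from (632,78) to (515,247).

```bash
cat > m.py <<'E'
from h import *
T,S=load('top0'),load('scene0')
t=lambda x,y:(245+x/2.9-.5,160+y/2.9-.5)
s=lambda x,y:(165+x/3.4-.5,150+y/3.4-.5)
P={}
for n,a,b in [("FL",(107,357),(642,184)),("FR",(460,570),(288,36)),("lidR",(676,250),(36,85)),("lidL",(268,24),(478,283)),("beadF",(118,322),(632,78)),("beadB",(238,140),(515,247)),("glueTop",(40,268),(723,230))]:
    x,e=tri(T,t(*a),S,s(*b)); P[n]=x; print(n,np.round(x,4),np.round(e,4))
d=P["FL"]-P["FR"]; print("width",np.linalg.norm(d[:2])); 
ey=d[:2]/np.linalg.norm(d[:2]); 
l=P["lidL"]-P["lidR"]; el=l[:2]/np.linalg.norm(l[:2]); print("lidlen",np.linalg.norm(l),"angles",np.degrees(np.arctan2(*ey[::-1])),np.degrees(np.arctan2(*el[::-1])))
ey=ey+el; ey/=np.linalg.norm(ey); ex=np.array([ey[1],-ey[0]]); yaw=np.arctan2(ex[1],ex[0])
C=(P["FL"]+P["FR"])[:2]/2+.1*ex; print("C",C,"yaw deg",np.degrees(yaw))
for n in P: q=P[n][:2]-C; print(n,"box",np.round([q@ex*1e3,q@ey*1e3,P[n][2]*1e3]))
E
python3 m.py
```

```text
Traceback (most recent call last):
  File "m.py", line 7, in <module>
    x,e=tri(T,t(*a),S,s(*b)); P[n]=x; print(n,np.round(x,4),np.round(e,4))
        ~~~^^^^^^^^^^^^^^^^^
  File "h.py", line 9, in tri
    A=np.zeros((3,3));b=np.zeros(3);R=[ray(d1,p1),ray(d2,p2)]
                                       ~~~^^^^^^^
  File "h.py", line 4, in ray
    v=np.array([(p[0]-d["cx"])/d["fx"],(p[1]-d["cy"])/d["fy"],1.]); v=d["rotation"]@v
                                                                      ~~~~~~~~~~~~~^~
ValueError: matmul: Input operand 1 has a mismatch in its core dimension 0, with gufunc signature (n?,k),(k,m?)->(n?,m?) (size 3 is different from 4)
```

```bash
python3 - <<'E'
s=open('h.py').read()
s=s.replace('def load(n): return dict(np.load(n+".npz"))','''from scipy.spatial.transform import Rotation as Ro
def fix(d):
    d=dict(d); q=np.array(d["rotation"]); d["rotation"]=Ro.from_quat(q[[1,2,3,0]]).as_matrix(); return d
def load(n): return fix(np.load(n+".npz"))''')
open('h.py','w').write(s)
E
python3 m.py
```

```text
FL [0.4594 0.1282 0.0643] [0.0005 0.0005]
FR [ 0.2904 -0.163   0.0621] [0.0003 0.0003]
lidR [ 0.5161 -0.2923  0.2567] [0.0009 0.0009]
lidL [0.6834 0.0022 0.2569] [0. 0.]
beadF [0.4672 0.1116 0.1978] [0.0005 0.0005]
beadB [0.6116 0.0242 0.1938] [0.0013 0.0013]
glueTop [0.528  0.1831 0.0944] [0.0008 0.0008]
width 0.336628802614352
lidlen 0.3386497010243919 angles 59.876476135489455 60.401043243312344
C [ 0.46162893 -0.06715803] yaw deg -29.861240310599108
FL box [-99. 168.  64.]
FR box [-101. -168.   62.]
lidR box [ 159. -168.  257.]
lidL box [158. 171. 257.]
beadF box [-84. 158. 198.]
beadB box [ 85. 154. 194.]
glueTop box [-67. 250.  94.]
```

Every point passes its check. The rim height measures 62–64 mm against 65 mm, and the width 337 mm against 340 mm. The lid comes out at about 1.74 rad and the leaf upright. The box centre is (0.462, -0.067) with a yaw of -30°. Next I raise the tool, close the fingers, and swing it across while turning it to line up with the box.

Emit:
carry_out(
  targets=[
    {"hand":0,"slide":[0,0,-4],"yaw":-7},
    {"hand":0,"slide":[0,0,-8],"yaw":-14},
    {"hand":0,"slide":[0,0,-12],"yaw":-21},
    {"hand":0,"slide":[0,0,-14],"yaw":-28},
    {"hand":0,"slide":[3,-2.7,-14],"yaw":-35},
    {"hand":0,"slide":[6,-5.4,-14],"yaw":-42},
    {"hand":0,"slide":[9,-8.1,-14],"yaw":-49},
    {"hand":0,"slide":[12,-10.8,-14],"yaw":-56},
    {"hand":0,"slide":[15,-13.5,-14],"yaw":-63},
    {"hand":0,"slide":[18,-16.2,-14],"yaw":-70},
  ],
  grip_force=10,
)

```text
clock: 0.93
tcp_pos: [0.3546, -0.346, 0.3665]
tool_rot: [-0.0, 0.678, 0.735, -0.0]
contact_force: [0.7, -0.3, -0.2]
gripper_width: 0.0299
grasp_force: 0.0
```

```bash
cat > go.py <<'E'
# python3 go.py x y z (box mm): remaining slide (cm, current tool axes) and yaw to reach it
import sys; from rig import *; from h import *
C=np.array([.4616,-.0672]); a=np.radians(-29.9); ex=np.array([np.cos(a),np.sin(a)]); ey=np.array([-ex[1],ex[0]])
s=sense(); R=Ro.from_quat(np.array(s["tool_rot"])[[1,2,3,0]]).as_matrix(); p=np.array(s["tcp_pos"]); q=p[:2]-C
f=np.array(s["contact_force"])
print("t",round(s["clock"],2),"box",np.round([q@ex*1e3,q@ey*1e3,p[2]*1e3]),"F box",np.round([f[:2]@ex,f[:2]@ey,f[2]],1),"w",round(s["gripper_width"],4),"q",np.round(s["joints"],2))
if len(sys.argv)>3:
    b=np.array(sys.argv[1:4],float)/1e3; W=np.r_[C+b[0]*ex+b[1]*ey,b[2]]
    g=np.degrees(np.arctan2(R[1,1],R[0,1])); print("slide",np.round(R.T@(W-p)*100,1),"yaw",round(-((60.1-g+180)%360-180),1))
E
python3 go.py -10 215 360
```

```text
t 0.93 box [  46. -295.  366.] F box [ 0.8  0.1 -0.2] w 0.0299 q [ 0.93  0.15 -0.31  1.62  0.05  1.37  0.7 ]
slide [45.2 24.3  0.6] yaw -55.5
```

Emit:
carry_out(
  targets=[
    {"hand":0,"slide":[3.6,1.9,0],"yaw":-6},
    {"hand":0,"slide":[7.2,3.8,0],"yaw":-12},
    {"hand":0,"slide":[10.8,5.8,0],"yaw":-18},
    {"hand":0,"slide":[14.4,7.7,0],"yaw":-24},
    {"hand":0,"slide":[18,9.7,0],"yaw":-30},
    {"hand":0,"slide":[21.6,11.6,0],"yaw":-36},
    {"hand":0,"slide":[25.2,13.5,0],"yaw":-42},
    {"hand":0,"slide":[28.8,15.5,0],"yaw":-48},
    {"hand":0,"slide":[32.4,17.4,0],"yaw":-55.5},
    {"hand":0,"slide":[36,19.4,0],"yaw":-55.5},
  ],
)

```text
clock: 1.77
tcp_pos: [0.5213, 0.0271, 0.3666]
tool_rot: [-0.0, 0.257, 0.966, -0.0]
contact_force: [1.5, -0.3, 0.4]
gripper_width: 0.0008
grasp_force: 0.0
```

```bash
python3 go.py -10 225 360
```

```text
t 1.77 box [  5. 111. 367.] F box [1.4 0.4 0.4] w 0.0008 q [ 0.4   0.26 -0.7   1.54  0.17  1.4   0.73]
slide [ 1.4 11.4  0.7] yaw 0.1
```

Emit:
carry_out(
  targets=[
    {"hand":0,"slide":[1,4,0],"yaw":0},
    {"hand":0,"slide":[1.5,8,0],"yaw":0},
    {"hand":0,"slide":[1.5,11.5,0],"yaw":0},
    {"hand":0,"slide":[1.5,11.5,4],"yaw":0},
    {"hand":0,"slide":[1.5,11.5,8],"yaw":0},
    {"hand":0,"slide":[1.5,11.5,12],"yaw":0},
    {"hand":0,"slide":[1.5,11.5,16],"yaw":0},
    {"hand":0,"slide":[1.5,11.5,19],"yaw":0},
    {"hand":0,"slide":[1.5,11.5,19],"yaw":0},
  ],
)

```text
clock: 2.52
tcp_pos: [0.5623, 0.1303, 0.1703]
tool_rot: [-0.004, 0.261, 0.965, -0.003]
contact_force: [-1.0, -0.7, -0.0]
gripper_width: 0.0004
grasp_force: 0.0
```

```bash
python3 go.py -10 180 180;python3 - <<'E'
from rig import *
import cv2,numpy as np
d=get_image("scene"); np.savez("scene1.npz",**d)
from h import *
crop(load('scene1'),165,100,425,290,3,'s1.png')
E
```

```text
t 2.52 box [-11. 221. 170.] F box [-0.5 -1.1 -0. ] w 0.0004 q [ 0.15  0.51 -0.68  1.71  0.35  1.06  0.4 ]
slide [-0.1 -4.1 -0.9] yaw -0.3
```

View pics/s1.png

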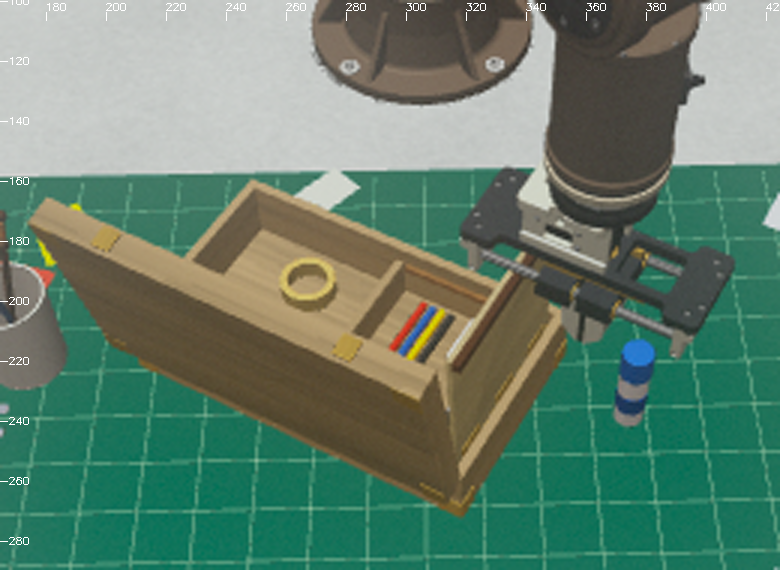

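The view shows the gripper just outside the leaf. The fingers are at crop (583,320), with the glue stick clear below at (633,380) and the gripper body above the leaf's top edge. I'll approach the leaf's outer face.

Emit:
carry_out(
  targets=[
    {"hand":0,"slide":[0,-1.5,0],"yaw":0},
    {"hand":0,"slide":[0,-2.5,0],"yaw":0},
    {"hand":0,"slide":[0,-2.5,0],"yaw":0},
    {"hand":0,"slide":[0,-2.5,0],"yaw":0},
  ],
)

```text
clock: 2.9
tcp_pos: [0.5543, 0.1104, 0.1785]
tool_rot: [0.001, 0.261, 0.965, 0.0]
contact_force: [0.0, 0.2, 0.3]
gripper_width: 0.0005
grasp_force: 0.0
```

```bash
python3 go.py -10 180 180; python3 - <<'E'
import numpy as np
for d in range(95,-1,-5):
    t=np.radians(d); print(d, *np.round([155-125*np.cos(t)+2.5*np.sin(t)+19, 50.5+125*np.sin(t)+2.5*np.cos(t)]))
E
```

```text
t 2.9 box [ -8. 200. 179.] F box [-0.   0.2  0.3] w 0.0005 q [ 0.2   0.47 -0.69  1.74  0.34  1.04  0.43]
slide [ 0.2 -2.  -0.2] yaw -0.4
95 187.0 175.0
90 176.0 176.0
85 166.0 175.0
80 155.0 174.0
75 144.0 172.0
70 134.0 169.0
65 123.0 165.0
60 114.0 160.0
55 104.0 154.0
50 96.0 148.0
45 87.0 141.0
40 80.0 133.0
35 73.0 124.0
30 67.0 115.0
25 62.0 106.0
20 57.0 96.0
15 54.0 85.0
10 51.0 75.0
5 50.0 64.0
0 49.0 53.0
```

Emit:
carry_out(
  targets=[
    {"hand":0,"slide":[0,-1.3,0.3],"yaw":0},
    {"hand":0,"slide":[0,-2.4,0.3],"yaw":0},
    {"hand":0,"slide":[0,-3.4,0.4],"yaw":0},
    {"hand":0,"slide":[0,-4.5,0.5],"yaw":0},
    {"hand":0,"slide":[0,-5.6,0.7],"yaw":0},
    {"hand":0,"slide":[0,-6.6,1.0],"yaw":0},
    {"hand":0,"slide":[0,-7.7,1.4],"yaw":0},
    {"hand":0,"slide":[0,-8.6,1.9],"yaw":0},
    {"hand":0,"slide":[0,-9.6,2.5],"yaw":0},
    {"hand":0,"slide":[0,-10.4,3.1],"yaw":0},
  ],
)

```text
clock: 3.73
tcp_pos: [0.5003, 0.0197, 0.145]
tool_rot: [-0.0, 0.261, 0.965, -0.0]
contact_force: [0.5, 1.2, -0.0]
gripper_width: 0.0003
grasp_force: 0.3
```

```bash
python3 go.py -10 96 148;python3 - <<'E'
from rig import *
import cv2,numpy as np
d=get_image("scene"); np.savez("scene2.npz",**d)
from h import *
crop(load('scene2'),165,100,425,290,3,'s2.png')
E
```

```text
t 3.73 box [-10.  95. 145.] F box [-0.2  1.2 -0. ] w 0.0003 q [ 0.38  0.42 -0.69  1.93  0.33  0.91  0.57]
slide [ 0.   0.1 -0.3] yaw -0.3
```

View pics/s2.png

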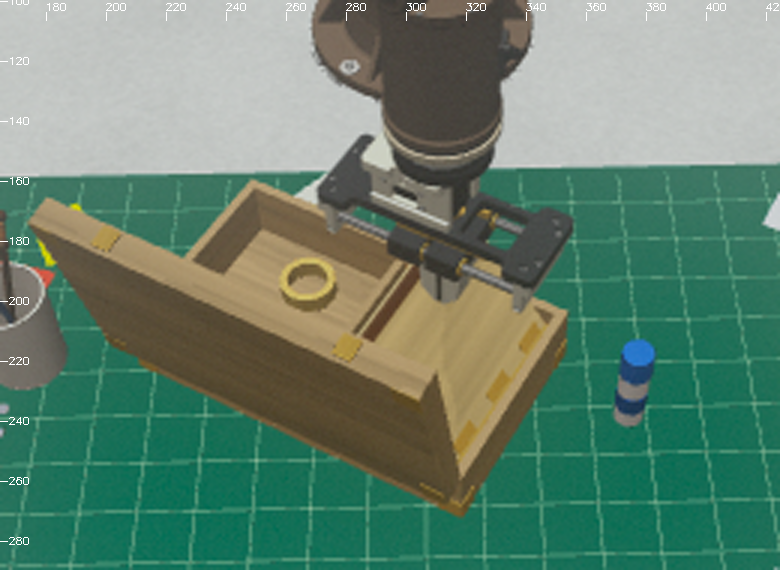

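The view shows the leaf folding properly: its bead is at crop (390,305), the contact force is about 1 N, and the box hasn't moved. I'll continue along the arc.

Emit:
carry_out(
  targets=[
    {"hand":0,"slide":[0,-0.8,0.4],"yaw":0},
    {"hand":0,"slide":[0,-1.5,1.2],"yaw":0},
    {"hand":0,"slide":[0,-2.2,2.1],"yaw":0},
    {"hand":0,"slide":[0,-2.8,3.0],"yaw":0},
    {"hand":0,"slide":[0,-3.3,3.9],"yaw":0},
    {"hand":0,"slide":[0,-3.8,4.9],"yaw":0},
    {"hand":0,"slide":[0,-4.1,6.0],"yaw":0},
    {"hand":0,"slide":[0,-4.4,7.0],"yaw":0},
    {"hand":0,"slide":[0,-4.5,7.9],"yaw":0},
    {"hand":0,"slide":[0,-4.5,8.5],"yaw":0},
  ],
)

```text
clock: 4.62
tcp_pos: [0.4778, -0.0183, 0.0594]
tool_rot: [-0.001, 0.261, 0.965, -0.0]
contact_force: [-0.6, -0.1, 0.5]
gripper_width: 0.0005
grasp_force: 0.2
```

```bash
python3 go.py -10 50 53
```

```text
t 4.62 box [-10.  50.  59.] F box [-0.5 -0.3  0.5] w 0.0005 q [ 0.39  0.5  -0.61  2.07  0.44  0.7   0.54]
slide [-0.  -0.   0.6] yaw -0.3
```

Now I press down gently to seat the leaf.

Emit:
carry_out(
  targets=[
    {"hand":0,"slide":[0,0,0.3],"yaw":0},
    {"hand":0,"slide":[0,0,0.6],"yaw":0},
    {"hand":0,"slide":[0,0,0.8],"yaw":0},
    {"hand":0,"slide":[0,0,0.8],"yaw":0},
  ],
)

```text
clock: 4.95
tcp_pos: [0.4785, -0.0177, 0.0533]
tool_rot: [0.0, 0.26, 0.965, -0.0]
contact_force: [-1.8, 0.1, 4.9]
gripper_width: 0.0008
grasp_force: 2.9
```

```bash
python3 go.py -10 50 53
```

```text
t 4.95 box [-10.  51.  53.] F box [-1.6 -0.8  4.9] w 0.0008 q [ 0.38  0.51 -0.61  2.07  0.45  0.69  0.53]
slide [-0.  -0.1  0. ] yaw -0.3
```

A 5 N reaction at 53 mm means the leaf is seated at its stop. Now I go up and over the lid to behind it.

Emit:
carry_out(
  targets=[
    {"hand":0,"slide":[0,0,-3],"yaw":0},
    {"hand":0,"slide":[0,0,-7],"yaw":0},
    {"hand":0,"slide":[0,0,-11],"yaw":0},
    {"hand":0,"slide":[0,0,-15],"yaw":0},
    {"hand":0,"slide":[0,0,-19],"yaw":0},
    {"hand":0,"slide":[0,0,-23],"yaw":0},
    {"hand":0,"slide":[0,0,-27],"yaw":0},
    {"hand":0,"slide":[0,0,-29],"yaw":0},
    {"hand":0,"slide":[0,0,-29],"yaw":0},
  ],
)

```text
clock: 5.7
tcp_pos: [0.4806, -0.0171, 0.348]
tool_rot: [0.004, 0.261, 0.965, 0.001]
contact_force: [-0.2, -0.6, 0.3]
gripper_width: 0.0008
grasp_force: 0.0
```

```bash
python3 go.py 230 0 340; python3 - <<'E'
from rig import *
import numpy as np
d=get_image("top"); np.savez("top3.npz",**d)
from h import *
crop(load('top3'),245,160,545,365,2.6,'t3.png')
C=np.array([.4616,-.0672]); a=np.radians(-29.9); ex=np.array([np.cos(a),np.sin(a)]); ey=np.array([-ex[1],ex[0]])
q=onz(load('top0'),(490,288),.09)[:2]-C; print("pot box",q@ex,q@ey)
E
```

```text
t 5.7 box [ -8.  53. 348.] F box [ 0.2 -0.6  0.3] w 0.0008 q [ 0.57  0.19 -0.76  1.67  0.14  1.33  0.83]
slide [-23.9  -5.2   1. ] yaw -0.3
pot box 0.13963466293682816 -0.26482123439737637
```

View pics/t3.png

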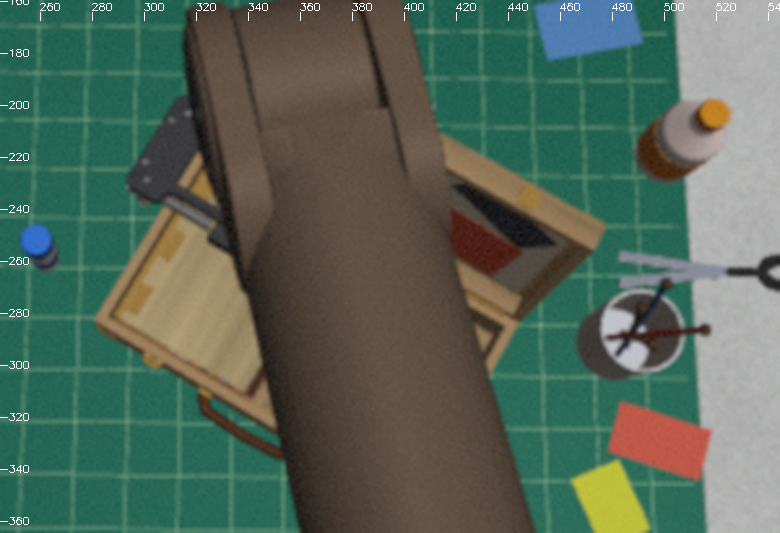

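The view shows the leaf lying flat over the well, around crop (190,300), with the base corner still where it was at crop (97,320). The bottle, pot and glue stick haven't moved. Next I go behind the lid.

Emit:
carry_out(
  targets=[
    {"hand":0,"slide":[-4,-0.6,0],"yaw":0},
    {"hand":0,"slide":[-8,-1.2,0],"yaw":0},
    {"hand":0,"slide":[-12,-1.8,0],"yaw":0},
    {"hand":0,"slide":[-16,-2.4,0],"yaw":0},
    {"hand":0,"slide":[-20,-3,0],"yaw":0},
    {"hand":0,"slide":[-23,-3.5,0],"yaw":0},
    {"hand":0,"slide":[-23,-3.5,4],"yaw":0},
    {"hand":0,"slide":[-23,-3.5,8],"yaw":0},
    {"hand":0,"slide":[-23,-3.5,11.5],"yaw":0},
    {"hand":0,"slide":[-23,-3.5,11.5],"yaw":0},
  ],
)

```text
clock: 6.58
tcp_pos: [0.6551, -0.1641, 0.2185]
tool_rot: [-0.007, 0.26, 0.966, -0.001]
contact_force: [-1.0, 0.2, -1.8]
gripper_width: 0.0004
grasp_force: 0.0
```

```bash
python3 go.py 180 20 225; python3 - <<'E'
import numpy as np
for d in range(105,-1,-5):
    t=np.radians(d); print(d, *np.round([100-170*np.cos(t)+25*np.sin(t)+9.5, 65+170*np.sin(t)+25*np.cos(t)]))
E
```

```text
t 6.58 box [216.  12. 218.] F box [-1.  -0.3 -1.8] w 0.0004 q [ 0.54  0.61 -0.63  1.39  0.36  1.27  0.93]
slide [ 3.6  0.7 -0.6] yaw -0.3
105 178.0 223.0
100 164.0 228.0
95 149.0 232.0
90 134.0 235.0
85 120.0 237.0
80 105.0 237.0
75 90.0 236.0
70 75.0 233.0
65 60.0 230.0
60 46.0 225.0
55 32.0 219.0
50 19.0 211.0
45 7.0 203.0
40 -5.0 193.0
35 -15.0 183.0
30 -25.0 172.0
25 -34.0 160.0
20 -42.0 147.0
15 -48.0 133.0
10 -54.0 119.0
5 -58.0 105.0
0 -60.0 90.0
```

Emit:
carry_out(
  targets=[
    {"hand":0,"slide":[1,0,0],"yaw":0},
    {"hand":0,"slide":[2,0,0.3],"yaw":0},
    {"hand":0,"slide":[3,0,0.5],"yaw":0},
    {"hand":0,"slide":[3.5,0,0.5],"yaw":0},
    {"hand":0,"slide":[3.5,0,0.5],"yaw":0},
    {"hand":0,"slide":[3.5,0,0.5],"yaw":0},
  ],
)

```text
clock: 7.08
tcp_pos: [0.6298, -0.1465, 0.2239]
tool_rot: [0.001, 0.261, 0.965, -0.0]
contact_force: [-0.3, -0.1, -0.1]
gripper_width: 0.0005
grasp_force: 0.0
```

```bash
python3 go.py 178 20 225
```

```text
t 7.08 box [185.  15. 224.] F box [-0.2 -0.3 -0.1] w 0.0005 q [ 0.56  0.56 -0.65  1.48  0.35  1.22  0.9 ]
slide [ 0.7  0.5 -0.1] yaw -0.3
```

Emit:
carry_out(
  targets=[
    {"hand":0,"slide":[1.1,0,-0.1],"yaw":0},
    {"hand":0,"slide":[2.1,0,-0.4],"yaw":0},
    {"hand":0,"slide":[2.9,0,-0.6],"yaw":0},
    {"hand":0,"slide":[3.6,0,-0.8],"yaw":0},
    {"hand":0,"slide":[4.4,0,-1.0],"yaw":0},
    {"hand":0,"slide":[5.1,0,-1.1],"yaw":0},
    {"hand":0,"slide":[5.8,0,-1.2],"yaw":0},
    {"hand":0,"slide":[6.5,0,-1.3],"yaw":0},
    {"hand":0,"slide":[7.3,0,-1.3],"yaw":0},
    {"hand":0,"slide":[8.0,0,-1.3],"yaw":0},
  ],
)

```text
clock: 7.92
tcp_pos: [0.5597, -0.1059, 0.236]
tool_rot: [0.0, 0.261, 0.965, -0.0]
contact_force: [2.6, -3.3, 0.8]
gripper_width: 0.0001
grasp_force: 2.0
```

```bash
python3 go.py 105 15 237;python3 - <<'E'
from rig import *
import numpy as np
d=get_image("scene"); np.savez("scene4.npz",**d)
from h import *
crop(load('scene4'),165,100,425,290,3,'s4.png')
E
```

```text
t 7.92 box [104.  15. 236.] F box [ 3.9 -1.6  0.8] w 0.0001 q [ 0.59  0.43 -0.69  1.66  0.29  1.16  0.87]
slide [-0.1 -0.  -0.1] yaw -0.3
```

View pics/s4.png

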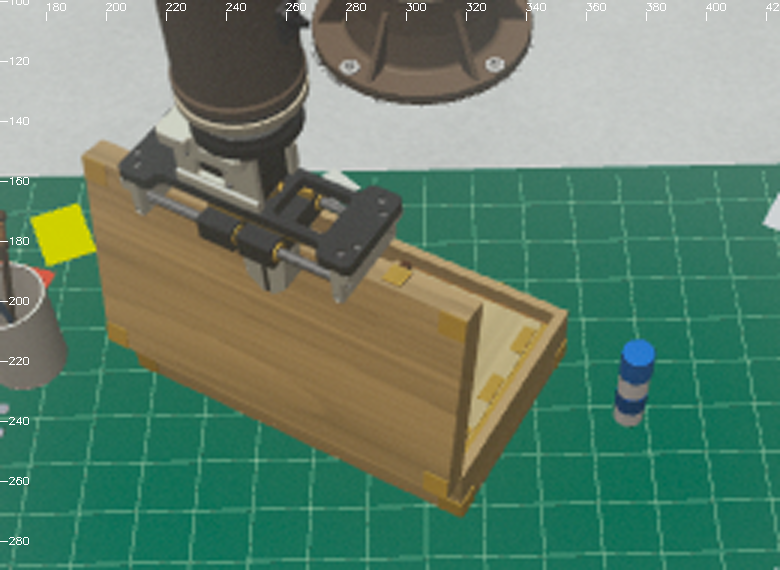

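The view shows the lid just past upright. The fingertips are on its outer face at crop (270,285), the force is about 4 N, and the base corner is still at crop (462,513). I'll keep closing it.

Emit:
carry_out(
  targets=[
    {"hand":0,"slide":[0.7,0,0],"yaw":0},
    {"hand":0,"slide":[1.4,0,0],"yaw":0},
    {"hand":0,"slide":[2.2,0,0.1],"yaw":0},
    {"hand":0,"slide":[2.9,0,0.3],"yaw":0},
    {"hand":0,"slide":[3.7,0,0.5],"yaw":0},
    {"hand":0,"slide":[4.4,0,0.6],"yaw":0},
    {"hand":0,"slide":[5.1,0,0.9],"yaw":0},
    {"hand":0,"slide":[5.8,0,1.1],"yaw":0},
    {"hand":0,"slide":[6.5,0,1.4],"yaw":0},
    {"hand":0,"slide":[7.2,0,1.7],"yaw":0},
  ],
)

```text
clock: 8.8
tcp_pos: [0.4973, -0.0695, 0.2184]
tool_rot: [-0.0, 0.261, 0.965, -0.0]
contact_force: [1.8, -1.4, -0.5]
gripper_width: 0.0005
grasp_force: 1.5
```

```bash
python3 go.py 32 15 219
```

```text
t 8.8 box [ 32.  16. 218.] F box [ 2.3 -0.3 -0.5] w 0.0005 q [ 0.61  0.34 -0.73  1.83  0.25  1.07  0.82]
slide [ 0.  -0.1 -0.1] yaw -0.3
```

Emit:
carry_out(
  targets=[
    {"hand":0,"slide":[0.6,0,0.3],"yaw":0},
    {"hand":0,"slide":[1.3,0,0.7],"yaw":0},
    {"hand":0,"slide":[1.9,0,1.1],"yaw":0},
    {"hand":0,"slide":[2.5,0,1.5],"yaw":0},
    {"hand":0,"slide":[3.1,0,2.0],"yaw":0},
    {"hand":0,"slide":[3.7,0,2.5],"yaw":0},
    {"hand":0,"slide":[4.2,0,3.0],"yaw":0},
    {"hand":0,"slide":[4.7,0,3.5],"yaw":0},
    {"hand":0,"slide":[5.2,0,4.0],"yaw":0},
    {"hand":0,"slide":[5.7,0,4.6],"yaw":0},
  ],
)

```text
clock: 9.63
tcp_pos: [0.4482, -0.0411, 0.1722]
tool_rot: [-0.0, 0.261, 0.965, -0.0]
contact_force: [0.9, -2.9, 2.5]
gripper_width: 0.0003
grasp_force: 1.2
```

```bash
python3 go.py -25 15 172
```

```text
t 9.63 box [-25.  16. 172.] F box [ 2.2 -2.   2.5] w 0.0003 q [ 0.59  0.31 -0.75  2.01  0.26  0.92  0.75]
slide [ 0.  -0.1  0. ] yaw -0.3
```

Emit:
carry_out(
  targets=[
    {"hand":0,"slide":[0.5,0,0.6],"yaw":0},
    {"hand":0,"slide":[0.9,0,1.2],"yaw":0},
    {"hand":0,"slide":[1.3,0,1.8],"yaw":0},
    {"hand":0,"slide":[1.7,0,2.5],"yaw":0},
    {"hand":0,"slide":[2.0,0,3.2],"yaw":0},
    {"hand":0,"slide":[2.3,0,3.9],"yaw":0},
    {"hand":0,"slide":[2.6,0,4.6],"yaw":0},
    {"hand":0,"slide":[2.9,0,5.3],"yaw":0},
    {"hand":0,"slide":[3.1,0,6.0],"yaw":0},
    {"hand":0,"slide":[3.2,0,6.5],"yaw":0},
  ],
)

```text
clock: 10.47
tcp_pos: [0.4204, -0.0248, 0.1068]
tool_rot: [-0.0, 0.261, 0.965, -0.0]
contact_force: [-2.1, -0.3, 1.4]
gripper_width: 0.0001
grasp_force: 1.0
```

```bash
python3 go.py -58 15 90
```

```text
t 10.47 box [-57.  16. 107.] F box [-1.7 -1.3  1.4] w 0.0001 q [ 0.51  0.36 -0.71  2.15  0.34  0.75  0.62]
slide [ 0.1 -0.1  1.7] yaw -0.3
```

Now I let the lid down the last 17 mm slowly.

Emit:
carry_out(
  targets=[
    {"hand":0,"slide":[0.1,0,0.3],"yaw":0},
    {"hand":0,"slide":[0.1,0,0.6],"yaw":0},
    {"hand":0,"slide":[0.1,0,0.9],"yaw":0},
    {"hand":0,"slide":[0.2,0,1.2],"yaw":0},
    {"hand":0,"slide":[0.2,0,1.4],"yaw":0},
    {"hand":0,"slide":[0.2,0,1.6],"yaw":0},
    {"hand":0,"slide":[0.2,0,1.7],"yaw":0},
    {"hand":0,"slide":[0.2,0,1.8],"yaw":0},
    {"hand":0,"slide":[0.2,0,1.9],"yaw":0},
    {"hand":0,"slide":[0.2,0,1.9],"yaw":0},
  ],
)

```text
clock: 11.3
tcp_pos: [0.4194, -0.024, 0.09]
tool_rot: [0.0, 0.261, 0.965, -0.001]
contact_force: [-8.9, 0.4, 28.7]
gripper_width: 0.0008
grasp_force: 14.6
```

```bash
python3 go.py -58 15 90
```

```text
t 11.3 box [-58.  16.  90.] F box [-7.9 -4.1 28.7] w 0.0008 q [ 0.49  0.38 -0.69  2.17  0.38  0.71  0.58]
slide [-0.  -0.1  0. ] yaw -0.3
```

The lid is at its stop: 90.0 mm high with a firm reaction. I back off straight up and look.

Emit:
carry_out(
  targets=[
    {"hand":0,"slide":[0,0,-0.3],"yaw":0},
    {"hand":0,"slide":[0,0,-1.5],"yaw":0},
    {"hand":0,"slide":[0,0,-4],"yaw":0},
    {"hand":0,"slide":[0,0,-8],"yaw":0},
    {"hand":0,"slide":[0,0,-12],"yaw":0},
    {"hand":0,"slide":[0,0,-16],"yaw":0},
    {"hand":0,"slide":[0,0,-20],"yaw":0},
    {"hand":0,"slide":[0,0,-22],"yaw":0},
    {"hand":0,"slide":[0,0,-22],"yaw":0},
    {"hand":0,"slide":[0,0,-22],"yaw":0},
  ],
)

```text
clock: 12.13
tcp_pos: [0.42, -0.0244, 0.3097]
tool_rot: [0.002, 0.261, 0.965, -0.0]
contact_force: [-0.1, 0.0, -0.4]
gripper_width: 0.0005
grasp_force: 0.0
```

```bash
python3 go.py;python3 - <<'E'
from rig import *
import numpy as np
d=get_image("scene"); np.savez("scene5.npz",**d)
from h import *
crop(load('scene5'),165,100,425,290,3,'s5.png')
C=np.array([.4616,-.0672]); a=np.radians(-29.9); ex=np.array([np.cos(a),np.sin(a)]); ey=np.array([-ex[1],ex[0]])
for x,y,z in[(100,170,90),(100,-170,90),(-100,170,90),(-100,-170,90),(100,170,0)]:
    u=proj(load('scene5'),np.r_[C+x/1e3*ex+y/1e3*ey,z/1e3]); print((x,y,z),"expected crop px",np.round((u-[164.5,99.5])*3))
E
```

```text
t 12.13 box [-57.  16. 310.] F box [-0.1 -0.1 -0.4] w 0.0005 q [ 0.69  0.1  -0.8   1.85  0.08  1.22  0.9 ]
(100, 170, 90) expected crop px [462. 464.]
(100, -170, 90) expected crop px [122. 307.]
(-100, 170, 90) expected crop px [571. 294.]
(-100, -170, 90) expected crop px [249. 161.]
(100, 170, 0) expected crop px [462. 519.]
```

View pics/s5.png

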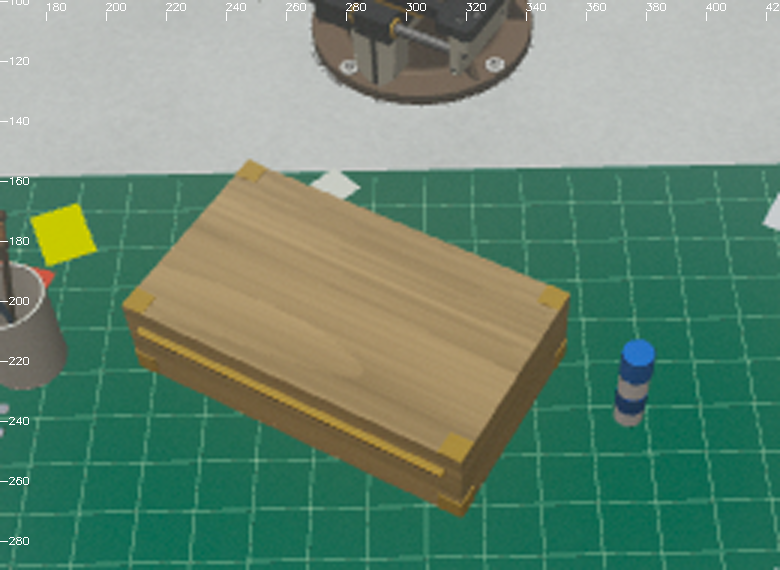

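The lid is fully shut. Its corners at crop (124,305), (250,160), (571,294) and (463,463) match the expected shut-box pixels, and the base corner is still at (462,515). The arm is clear, so I'll hand the job in.

```bash
python3 -c "
from rig import *
print(finish_job())"
```

```text
the job is handed in; nothing more can be done
None
```

The art box is packed: the leaf is folded flat, then the lid was eased fully shut with the box where it stood and nothing else seen to move, and the job was handed in at about 12 s.

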